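# Fit the drive collar on the micromanipulator spindle and hold it for tightening

### The arm

A 7-joint arm with a two-finger parallel gripper is mounted at the origin on the work surface. World frame = base frame: x ahead of the robot, y to its left, z up, the work surface at z = 0. Lengths are in mm, angles in rad, forces in N, time in s.
With the tool pointing down it reaches from about 400 to 900 mm from the base axis. Payload 5.6 kg.
Tool frame: the origin (TCP) lies at the very end of the fingers, on their centre line; the grasp point (between the pads) lies 19 mm behind it (r.grip_depth is the distance from the TCP to the grasp point, in mm); x points along the fingers, y is the direction in which the jaws open and shut, and the axes are right-handed (so a half turn about x gives the same grasp; the last joint's range is limited). The gripper opens to 92 mm and grips with 3 to 60 N. Pads are 20 mm wide; open, the fingers measure 128 mm over their backs; the gripper's body (75 mm by 189 mm) begins 69 mm behind the grasp point.
Start: joints at [1.224, 0.468, -0.012, 1.603, 0.006, 1.071, -0.056], TCP at [194.405, -620.255, 214.592] pointing down, gripper open.
Joint ranges: [-2.53, 2.53], [-0.31, 2.02], [-1.57, 1.55], [0.28, 2.44], [-1.29, 4.43], [0.15, 1.84], [-2.92, 2.92]. Speed limits (rad/s): [2.57, 2.57, 3.14, 3.14, 3.14, 3.14, 3.14].

### API

Orientations are given as a unit quaternion [w, x, y, z].
In Python, from workcell import r, snapshot, camera_params, job gives the robot as it stands.
- The arm moves only by the tool drive_tool, never from a script. Its argument "moves" is a list of rows, each a list of 3 entries, a list of its own where there are three numbers: the shift along the world's x, y, z in m, then the turn, a rotation vector about the world's x, y, z in rad, then the closure in counts, from 0 (fully open) to 255 (shut). A call has 1 to 5 rows; each row is the pose to reach, as a shift and turn from the pose commanded when the call began; what a row does not reach only later rows make up. A row lasts 1/8 s, in which the tool goes at most 62.5 mm and 10.7 degrees, less where a joint would pass 70% of its speed; a pose out of reach is approached as far as the arm can. A call with a gripper value outside its range is refused whole. The fingers move at their own pace and stop on an object; "force" is the grip in N (left out, the last holds). Time passes only in rows, so rows that repeat a pose let the fingers close. It gives the time, the measured TCP pose, the force and the opening at its end, in the units of the state.
- r.read_state(): the state, without advancing time (a new reading comes with each control period).
- snapshot(name): name is "scene" or "top"; returns (picture, depth): 420x560x3 uint8, red, green, blue; 420x560 float32, mm along the optical axis (not along the pixel's ray), 0 where there is no reading.
- camera_params(name): a dict with "K" (3x3 intrinsics, pixels), "cam_to_world" (4x4, takes a point from camera to world coordinates). Camera axes: x right, y up, looking along -z (the intrinsics and any distortion apply to the point x, -y, -z); pixel columns grow to the right and rows downward; lengths in mm; the calibration is good to about 2 mm. A picture is of the moment at which its call begins. camera_params takes no time and is no camera call.
- job.hand_in(): hands the job in, once; it reports no verdict.
The state is a dict: "clock": time; "q": joint angles; "joint_velocities": joint speeds; "effort": joint torques, N m; "ee_pos": TCP position; "eef_rot": TCP orientation; "force": force on the tool from outside, world axes, zero at the start; "ft_torque": the same for the moment, N m; "opening": finger opening in mm.
Only numpy, scipy, OpenCV 4.12 (cv2) and the standard library are available. Lean on these libraries where they do the work, as an engineer would, in place of code of your own. Each camera call takes 0.05 s, during which the arm holds its last target.

### The job

Thread the plain spacer ring down the console's upright spindle until it is fully home on the sprung seat. Then pinch the bare spindle and turn it until its flat faces the driver guide (the upright block on the console), and only then thread the collar on with its set screw over the flat, down onto the spacer. Finish while still gripping the collar, pushing it down so that the sprung seat is held down near its stop, ready for someone to tighten the screw; do not disturb the other things on the bench.

Things in the scene. Friction and masses are not known exactly. Their poses are not given: they have to be found in the camera images.
- console: white drive console fixed to the bench, 220 x 150 mm, 45 mm high. The origin is on the spindle's axis at bench height; x points from the spindle to the driver guide (an upright aluminium block, 32 mm wide, top 115 mm above the bench, its near end, a short tube, 73 mm from the spindle axis). The console reaches 75 mm behind the axis, 145 mm ahead, 75 mm to each side; two knobs 14 mm tall stand at 118 mm ahead, 50 mm to each side.
- spindle_top (a point): centre of the top end of the upright steel spindle, 130 mm above the bench. The spindle is a round bar of 26 mm diameter with a flat along its whole length, 8 mm from the axis (so it measures 21 mm across the flat and 26 mm elsewhere); the top edge has a 1.5 mm chamfer. x points out of the flat and turns with the spindle. The spindle cannot move up or down.
- spindle (a joint): angle of the spindle, rad, anticlockwise from above: 0 when its flat faces the driver guide; starts at 0.6 to 1.4. It turns stiffly (0.08 N m) and stays where it is left; stops at -1.6 and 1.6.
- seat_top (a point): centre of the upper face of the sprung seat, a 36 mm disc, 5 mm thick, around the spindle; 73 mm above the bench when up. The narrower neck under it is 30 mm wide and the console's top is 28 mm below the seat's face.
- seat (a joint): how far the sprung seat is pushed down, m: 0 up, 0.006 at its stop. The spring resists with 4 N at 0 and 10 N at the stop, so the rings' weight alone does not push it down.
- spacer_mid (a point): centre of the spacer, a plain dark anodised ring without a screw, outside 46 mm, bore 29 mm, 16 mm high, lying flat on the bench (this point 8 mm up); about 50 g. Its axis is z.
- collar_mid (a point): centre of the drive collar, a dark anodised ring, outside 56 mm, bore 29 mm, 20 mm high, lying flat on the bench (this point 10 mm up); about 120 g. x points to its set screw, whose bright steel 12 mm round head stands 12 mm out of the side; inside, the screw's 6 mm wide tip reaches to 9.7 mm from the axis, so the collar only passes down the spindle with the screw on the flat's side (within about 20 degrees).
- screw (a point): the point on the collar's outside, half-way up, where the set screw comes out, 28 mm from the collar's axis.
- dish: bystander: clear shallow dish, 90 mm across, 16 mm high; origin under its centre.
- lens_ring: bystander: wider dark ring, outside 66 mm, bore 48 mm, 10 mm high; not used; origin under its centre.
- driver: bystander: screwdriver with black handle, about 190 mm long, lying between the robot and the console.
- jar: bystander: jar, 60 mm across, 70 mm high; origin under its centre.
- media: bystander: bottle, 64 mm across, 150 mm high; origin under its centre.
- mouse: bystander: black computer mouse, 105 x 62 mm, 34 mm high; origin under its centre.
- spacer: the same spacer ring; origin under its centre.
- collar: the same drive collar; origin under its centre, x towards the set screw. On top of the seated spacer, collar_mid is 26 mm above the seat's upper face.
Things that resemble listed ones, but are neither listed nor needed, are in the scene too. What is shaped like the collar but yellow is not meant.

How it is judged (in metres and radians):
On the way, in this order (a step that is already met when the one before it is completed fails the run):
1. the spacer is home on the seat and the bare spindle's flat faces the driver guide (z of spacer_mid in the frame of seat_top between 0.0055 and 0.0105 m and horizontal distance between spacer_mid and seat_top below 0.004 m and value of joint spindle between -0.2 and 0.2 rad and horizontal distance between collar_mid and seat_top above 0.03 m), for 0.2 s.
2. the collar is down on the spacer with its set screw over the flat (z of spacer_mid in the frame of seat_top between 0.0055 and 0.0105 m and horizontal distance between each of spacer_mid, collar_mid and seat_top below 0.004 m and z of collar_mid in the frame of seat_top between 0.023 and 0.029 m and angle between the x axis of collar_mid and the x axis of spindle_top, either way round below 0.3 rad and x of screw in the frame of spindle_top above 0.01 m), for 0.2 s.
At the end, for the whole second after the job is handed in: Fingers still grip the collar (over 5 N), the seat held down over 3 of 6 mm; spacer on seat and collar on spacer (heights within 2.5 to 3 mm, within 4 mm of the axis), set screw over the flat within 17 degrees, flat facing the driver guide within 11 degrees (all of step 2 and value of joint spindle between -0.2 and 0.2 rad and value of joint seat above 0.003 m and contact force between the fingers and collar above 5 N and contact force between collar and spacer above 2 N); the arm keeps its last pose, push and grip.
It fails at once if another thing on the bench was moved by more than 40 mm (distance of any of dish, lens_ring, driver, jar, media, mouse from where it was at the start of the episode above 0.04 m).
It also fails if it takes over 69 s, if anything falls off the work surface, if the arm or the gripper's body presses on something with over 40 N, if the wrist force passes 120 N, or if a joint passes its speed limit or range.

## Working session

There is one attempt and no reset: what is moved stays moved. The work goes in short steps, Python scripts to look and compute and a tool call to move; the robot and the scene stay as the last step left them, time stands still between calls to the robot, and variables do not carry over. Pictures are saved under pics/ and viewed, and the job is handed in when it is done.

Besides the shell and the picture viewer there is one more tool, called as name(argument=value, ...) on one line, values as JSON. drive_tool: Moves the arm, as the interface text tells. Its arguments: {"type":"object","properties":{"moves":{"type":"array"},"force":{"type":"number"}},"required":["moves"]}

```bash
mkdir -p pics; ls
cat > h.py <<'E'
import numpy as np, cv2
from workcell import r, snapshot, camera_params, job
def take(n,tag):
    p,d=snapshot(n); cv2.imwrite(f'pics/{tag}.png',cv2.cvtColor(p,cv2.COLOR_RGB2BGR)); np.save(f'pics/{tag}.npy',d); return p,d
def world(n,u,v,depth):
    P=camera_params(n);K=np.array(P['K']);T=np.array(P['cam_to_world'])
    x=(u-K[0,2])/K[0,0]*depth;y=(v-K[1,2])/K[1,1]*depth
    return (T@np.array([x,-y,-depth,1]))[:3]
def atz(n,u,v,z):
    a=world(n,u,v,1.);T=np.array(camera_params(n)['cam_to_world'])[:3,3]
    d=a-T; return T+d*(z-T[2])/d[2]
def proj(n,p):
    P=camera_params(n);K=np.array(P['K']);T=np.linalg.inv(np.array(P['cam_to_world']))
    c=T@np.append(p,1); return K[0,0]*c[0]/-c[2]+K[0,2], K[1,1]*-c[1]/-c[2]+K[1,2]
E
python3 - <<'E'
from h import *
for n in('scene','top'):
    take(n,n+'0'); print(camera_params(n))
print(r.read_state())
for n in('scene','top'):
    im=cv2.imread(f'pics/{n}0.png'); cv2.imwrite(f'pics/{n}0b.png',cv2.resize(im,(800,600),interpolation=cv2.INTER_CUBIC))
E
```

```text
pics
{'K': array([[532.00814249,   0.        , 271.11764781],
       [  0.        , 532.00814249, 214.41139855],
       [  0.        ,   0.        ,   1.        ]]), 'cam_to_world': array([[-2.73750489e-01, -5.98898614e-01,  7.52582965e-01,
         1.57105079e+03],
       [ 9.61699746e-01, -1.81781597e-01,  2.05156158e-01,
         2.85035635e+02],
       [ 1.39379950e-02,  7.79920445e-01,  6.25723446e-01,
         9.38794647e+02],
       [ 0.00000000e+00,  0.00000000e+00,  0.00000000e+00,
         1.00000000e+00]])}
{'K': array([[396.57853206,   0.        , 278.41733007],
       [  0.        , 396.57853206, 207.07135035],
       [  0.        ,   0.        ,   1.        ]]), 'cam_to_world': array([[-1.26444521e-02,  9.91957350e-01, -1.25939405e-01,
         3.62023620e+02],
       [-9.99764024e-01, -1.47667398e-02, -1.59323266e-02,
        -1.15909057e+01],
       [-1.76639029e-02,  1.25708231e-01,  9.91909989e-01,
         1.41367079e+03],
       [ 0.00000000e+00,  0.00000000e+00,  0.00000000e+00,
         1.00000000e+00]])}
{'clock': 0.1, 'q': array([ 1.22403656,  0.46828318, -0.0115956 ,  1.6035438 ,  0.00599613,
        1.0714061 , -0.05629965]), 'joint_velocities': array([ 2.42121942e-04, -8.43394120e-04,  6.08304085e-05, -2.72604459e-03,
        7.68782614e-04, -1.12252576e-03,  1.11876864e-03]), 'effort': array([ 1.73116336e-03, -5.21651387e+01, -1.20708486e-02, -2.44365245e+01,
       -5.67929784e-02,  1.41364578e-02,  6.15533941e-05]), 'ee_pos': array([ 194.1929072 , -619.75218643,  213.73437208]), 'eef_rot': array([-0.10640393, -0.69884432, -0.1075112 ,  0.69909667]), 'force': array([-0.35885044,  0.33461213, -0.28780841]), 'ft_torque': array([ 0.02238328, -0.01987366,  0.04063672]), 'opening': 91.8849244232465}
```

```bash
sleep 1
```

```text
(no output)
```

View pics/scene0b.png

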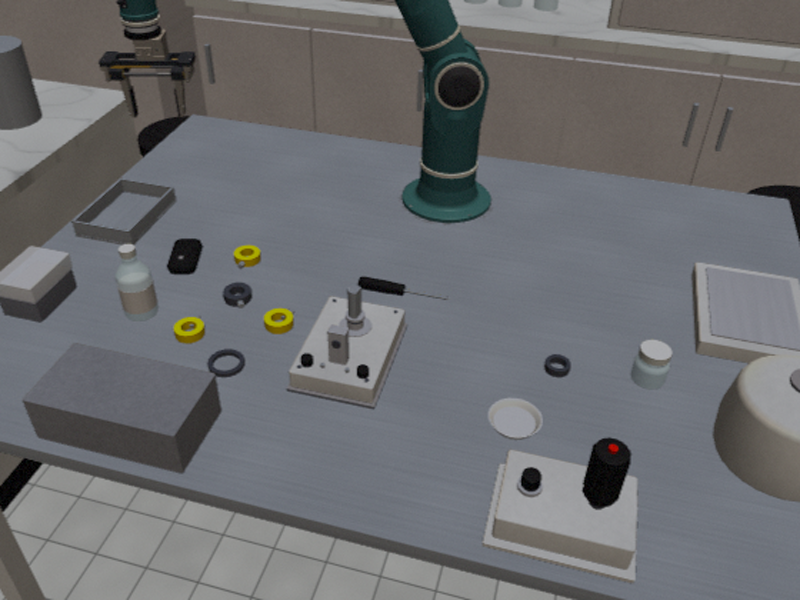

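View pics/top0b.png

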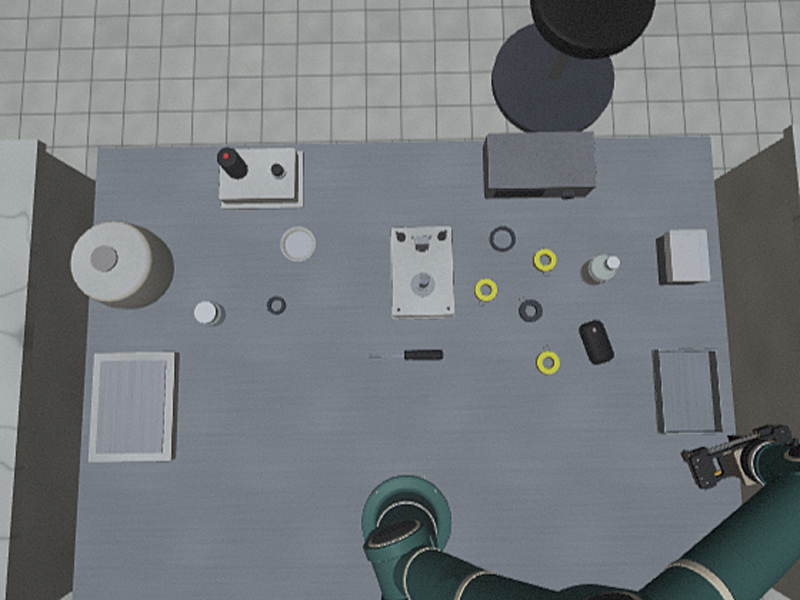

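Dark rings (top view, 800-px scale): (276,305) is small, with no screw, so it fits the spacer. (530,310) is dark with a screw, so it fits the collar. (502,238) is wide and thin, so it is the lens ring. The yellow ones are decoys. I'll confirm in enlarged crops.

Run:
```python
from h import *
t=cv2.imread('pics/top0.png'); s=cv2.imread('pics/scene0.png')
def crop(im,cx,cy,h,S): 
    c=im[cy-h:cy+h,cx-h:cx+h]; return cv2.resize(c,(S,S),interpolation=cv2.INTER_CUBIC)
a=np.hstack([crop(t,193,213,16,384),crop(t,371,217,16,384)])
b=np.hstack([crop(s,390,255,20,384),crop(s,166,206,20,384)])
cv2.imwrite('pics/cropA.png',cv2.resize(np.vstack([a,b]),(600,600)))
a=np.hstack([crop(t,296,190,40,400),crop(s,246,228,45,400)])
cv2.imwrite('pics/cropB.png',a)
print(np.load('pics/top0.npy')[213,185:202].round(), np.load('pics/top0.npy')[217,362:381].round())
```

```text
[1429. 1426. 1411. 1416. 1422. 1425. 1436. 1429. 1429. 1426. 1429. 1428.
 1415. 1412. 1408. 1429. 1425.] [1414. 1404. 1392. 1398. 1394. 1396. 1413. 1413. 1411. 1415. 1416. 1418.
 1418. 1403. 1397. 1396. 1392. 1395. 1416.]
```

View pics/cropA.png

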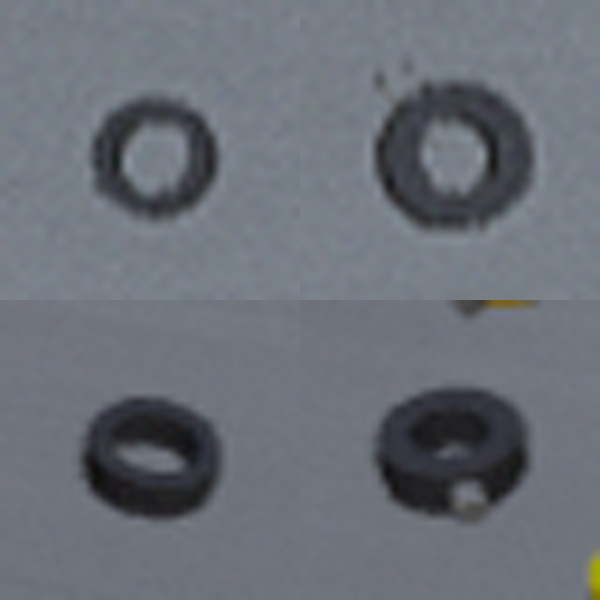

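View pics/cropB.png

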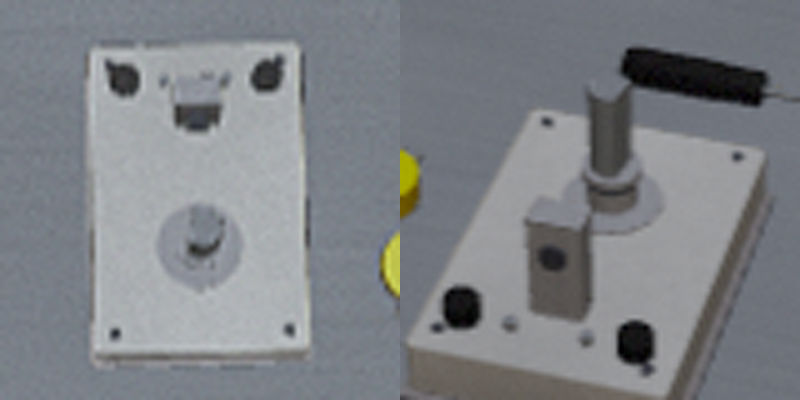

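Confirmed by the crop: the spacer is plain, at about (193,213) px in the top image. The collar, at about (371,217) px, shows its bright screw head in the scene image at about (169,213) px. Next I'll measure both rings and the console.

Run:
```python
from h import *
from scipy.optimize import least_squares
from scipy.spatial.transform import Rotation as R
def mask(im,c,h,thr):
    g=im[...,:].max(2); m=np.zeros(g.shape,np.uint8); x,y=c
    m[y-h:y+h,x-h:x+h]=(g[y-h:y+h,x-h:x+h]<thr)
    cs,_=cv2.findContours(m,cv2.RETR_EXTERNAL,cv2.CHAIN_APPROX_NONE); k=max(cs,key=cv2.contourArea)
    f=np.zeros(g.shape,np.uint8); cv2.drawContours(f,[cv2.convexHull(k)],-1,1,-1)
    v,u=np.nonzero(f); return np.array([u.mean(),v.mean()]),len(u)
def hull(n,x,y,rad,z1):
    a=np.linspace(0,2*np.pi,60)
    P=np.array([proj(n,[x+rad*np.cos(t),y+rad*np.sin(t),z]) for t in a for z in(0,z1)],np.float32)
    h=cv2.convexHull(P); M=cv2.moments(h); return np.array([M['m10']/M['m00'],M['m01']/M['m00']]),M['m00']
top=cv2.imread('pics/top0.png');sc=cv2.imread('pics/scene0.png')
for name,ct,cs,rad,z1 in(('spacer',(193,213),(390,255),23,16),('collar',(371,217),(166,206),28,20)):
    ms={n:mask(im,c,h,thr) for n,im,c,h,thr in(('top',top,ct,13,95),('scene',sc,cs,16,90))}
    x0=atz('top',*ct,z1/2)[:2]
    for use in(('top',),('scene',),('top','scene')):
        s=least_squares(lambda p:np.concatenate([hull(n,*p,rad,z1)[0]-ms[n][0] for n in use]),x0,diff_step=1e-3)
        print(name,use,s.x.round(1),s.fun.round(2),[(ms[n][1],round(hull(n,*s.x,rad,z1)[1])) for n in use])
print('screw head',atz('scene',168.7,212.7,10))
for v,u in((85,203),(101,181)): pass
T=R.from_quat(r.read_state()['eef_rot'][[1,2,3,0]]).as_matrix(); print(T.round(3))
c=sc[150:280,195:295]; cv2.imwrite('pics/cC.png',cv2.resize(c,(600,780)[:2] if 0 else (461,600),interpolation=cv2.INTER_CUBIC))
c=top[150:230,266:326]; cv2.imwrite('pics/cD.png',cv2.resize(c,(450,600),interpolation=cv2.INTER_CUBIC))
```

```text
spacer ('top',) [522.2 316.6] [-0.  0.] [(133, 143)]Traceback (most recent call last):
  File "<stdin>", line 19, in <module>
    return func(*args, **kwargs)
    result = trf(vector_fun.fun, vector_fun.jac, x0, f0, J0, lb, ub, ftol, xtol,
                 gtol, max_nfev, x_scale, loss_function, tr_solver,
                 tr_options.copy(), verbose, callback=callback_wrapped)
    return trf_no_bounds(
        fun, jac, x0, f0, J0, ftol, xtol, gtol, max_nfev, x_scale,
        loss_function, tr_solver, tr_options, verbose, callback=callback)
    J = jac(x)
    self._update_jac()
    ~~~~~~~~~~~~~~~~^^
    self.J = self.jac_wrapped(xp_copy(self.x), f0=self.f)
             ~~~~~~~~~~~~~~~~^^^^^^^^^^^^^^^^^^^^^^^^^^^^
    J, dct = approx_derivative(
             ~~~~~~~~~~~~~~~~~^
        self.fun,
        ^^^^^^^^^
    ...<2 lines>...
        **self.finite_diff_options,
        ^^^^^^^^^^^^^^^^^^^^^^^^^^^
    )
    ^
    J, _nfev = _dense_difference(fun_wrapped, x0, f0, h,
               ~~~~~~~~~~~~~~~~~^^^^^^^^^^^^^^^^^^^^^^^^
                             use_one_sided, method,
                             ^^^^^^^^^^^^^^^^^^^^^^
                             mf)
                             ^^^
    df = [f_eval - f0 for f_eval in f_evals]
                                    ^^^^^^^
    f = np.atleast_1d(self.fun(x, *self.args, **self.kwargs))
                      ~~~~~~~~^^^^^^^^^^^^^^^^^^^^^^^^^^^^^^
    return np.atleast_1d(self.fun(x))
                         ~~~~~~~~^^^
    return self.f(x, *self.args, **self.kwargs)
           ~~~~~~^^^^^^^^^^^^^^^^^^^^^^^^^^^^^^
  File "<stdin>", line 19, in <lambda>
  File "<stdin>", line 12, in hull
  File "h.py", line 13, in proj
    P=camera_params(n);K=np.array(P['K']);T=np.linalg.inv(np.array(P['cam_to_world']))
ValueError: time passes only in moves, steps and waits
```

```bash
python3 - <<'E'
import pickle
from workcell import camera_params
pickle.dump({n:{k:v for k,v in camera_params(n).items()} for n in('top','scene')},open('cam.pkl','wb'))
E
cat > h.py <<'E'
import numpy as np, cv2, pickle
from workcell import r, snapshot, job
from scipy.optimize import least_squares
from scipy.spatial.transform import Rotation as R
CAM=pickle.load(open('cam.pkl','rb'))
def take(n,tag):
    p,d=snapshot(n); cv2.imwrite(f'pics/{tag}.png',cv2.cvtColor(p,cv2.COLOR_RGB2BGR)); np.save(f'pics/{tag}.npy',d); return p,d
def world(n,u,v,depth):
    P=CAM[n];K=np.array(P['K']);T=np.array(P['cam_to_world'])
    x=(u-K[0,2])/K[0,0]*depth;y=(v-K[1,2])/K[1,1]*depth
    return (T@np.array([x,-y,-depth,1]))[:3]
def atz(n,u,v,z):
    a=world(n,u,v,1.);T=np.array(CAM[n]['cam_to_world'])[:3,3]
    d=a-T; return T+d*(z-T[2])/d[2]
def proj(n,p):
    P=CAM[n];K=P['K'];T=np.linalg.inv(P['cam_to_world'])
    c=T@np.append(p,1); return K[0,0]*c[0]/-c[2]+K[0,2], K[1,1]*-c[1]/-c[2]+K[1,2]
E
cat > m1.py <<'E'
from h import *
def mask(im,c,h,thr):
    g=im[...,:].max(2); m=np.zeros(g.shape,np.uint8); x,y=c
    m[y-h:y+h,x-h:x+h]=(g[y-h:y+h,x-h:x+h]<thr)
    cs,_=cv2.findContours(m,cv2.RETR_EXTERNAL,cv2.CHAIN_APPROX_NONE); k=max(cs,key=cv2.contourArea)
    f=np.zeros(g.shape,np.uint8); cv2.drawContours(f,[cv2.convexHull(k)],-1,1,-1)
    v,u=np.nonzero(f); return np.array([u.mean(),v.mean()]),len(u)
def hull(n,x,y,rad,z1):
    a=np.linspace(0,2*np.pi,60)
    P=np.array([proj(n,[x+rad*np.cos(t),y+rad*np.sin(t),z]) for t in a for z in(0,z1)],np.float32)
    h=cv2.convexHull(P); M=cv2.moments(h); return np.array([M['m10']/M['m00'],M['m01']/M['m00']]),M['m00']
top=cv2.imread('pics/top0.png');sc=cv2.imread('pics/scene0.png')
for name,ct,cs,rad,z1 in(('spacer',(193,213),(390,255),23,16),('collar',(371,217),(166,206),28,20)):
    ms={n:mask(im,c,h,thr) for n,im,c,h,thr in(('top',top,ct,13,95),('scene',sc,cs,16,90))}
    x0=atz('top',*ct,z1/2)[:2]
    for use in(('top',),('scene',),('top','scene')):
        s=least_squares(lambda p:np.concatenate([hull(n,*p,rad,z1)[0]-ms[n][0] for n in use]),x0,diff_step=1e-3)
        print(name,use,s.x.round(1),s.fun.round(2),[(ms[n][1],round(hull(n,*s.x,rad,z1)[1])) for n in use])
print('screw head',atz('scene',168.7,212.7,10))
T=R.from_quat(r.read_state()['eef_rot'][[1,2,3,0]]).as_matrix(); print(T.round(3))
c=sc[185:285,200:290]; cv2.imwrite('pics/cC.png',cv2.resize(c,(540,600),interpolation=cv2.INTER_CUBIC))
c=top[150:230,266:326]; cv2.imwrite('pics/cD.png',cv2.resize(c,(450,600),interpolation=cv2.INTER_CUBIC))
E
python3 m1.py
```

```text
spacer ('top',) [522.2 316.6] [-0.  0.] [(133, 143)]
spacer ('scene',) [525.4 316.3] [ 0. -0.] [(243, 259)]
spacer ('top', 'scene') [523.7 316.5] [ 0.04 -0.41  0.12 -0.43] [(133, 143), (243, 258)]
collar ('top',) [ 499.8 -316.1] [0. 0.] [(212, 217)]
collar ('scene',) [ 503.6 -315.7] [-0.  0.] [(297, 302)]
collar ('top', 'scene') [ 501.4 -316.3] [ 0.04 -0.45  0.14 -0.51] [(212, 217), (297, 301)]
screw head [ 529.60778884 -295.00546503   10.        ]
[[-0.001  0.299 -0.954]
 [ 0.001 -0.954 -0.299]
 [-1.    -0.002  0.   ]]
```

View crops.

View pics/cC.png

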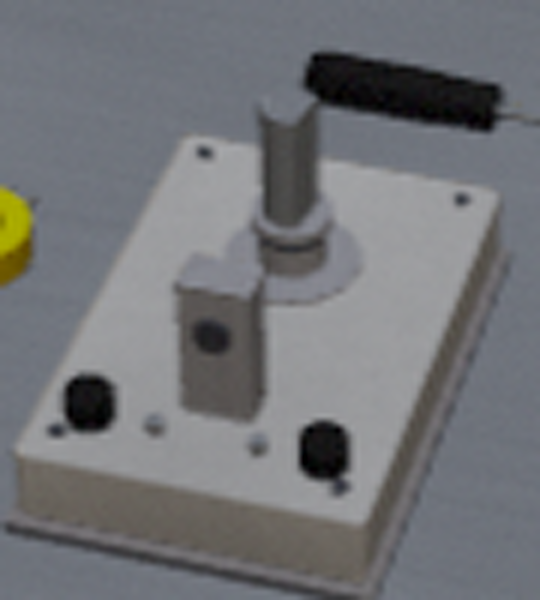

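View pics/cD.png

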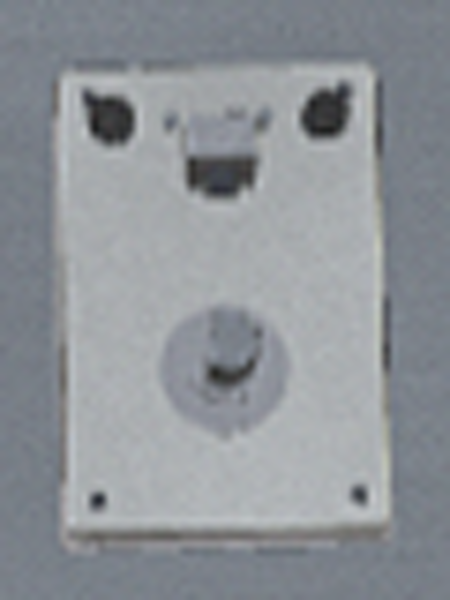

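```bash
cat > m2.py <<'E'
from h import *
t=lambda X,Y:(266+(X+.5)/7.5-.5,150+(Y+.5)/7.5-.5)
s=lambda X,Y:(200+(X+.5)/6-.5,185+(Y+.5)/6-.5)
print('disc top',atz('top',*t(226,371),46),'scene',atz('scene',*s(293,262),46))
ct=np.array([atz('top',*t(*p),45)[:2] for p in((62,70),(378,68),(386,525),(67,525))])
cs=np.array([atz('scene',*s(*p),45)[:2] for p in((15,450),(360,525),(500,190),(188,135))])
for c in(ct,cs):
    print(c.round(1).tolist(),'ctr',c.mean(0).round(1)); 
    for a,b in((3,0),(2,1),(0,1),(3,2)): d=c[b]-c[a]; print(np.hypot(*d).round(1),np.degrees(np.arctan2(d[1],d[0])).round(2),end='; ')
    print()
# spindle top
print('sp top',atz('top',*t(234,330),130), 'scene u-based', atz('scene',*s(289,107),130))
E
python3 m2.py
```

```text
disc top [562.99440226 -50.17912439  46.        ] scene [569.56713371 -48.36321719  46.        ]
[[707.6, 24.4], [706.1, -124.3], [490.2, -122.7], [492.3, 24.5]] ctr [599.1 -49.5]
215.3 -0.03; 215.8 -0.43; 148.7 -90.61; 147.2 -90.82; 
[[712.7, -120.2], [713.5, 25.5], [494.4, 24.3], [497.2, -121.7]] ctr [604.5 -48. ]
215.6 0.41; 219.1 0.31; 145.7 89.69; 146.1 91.08; 
sp top [568.6862739  -51.62739146 130.        ] scene u-based [569.19510904 -49.10480758 130.        ]
```

drive_tool(moves=[[[0.156,0.27,0.0],[0,0,0.743],0],[[0.156,0.27,0.0],[0,0,0.743],0],[[0.156,0.27,0.0],[0,0,0.743],0],[[0.156,0.27,0.0],[0,0,0.743],0],[[0.156,0.27,0.0],[0,0,0.743],0]], force=15)

```text
clock: 0.72
ee_pos: [351.0, -348.3, 214.5]
eef_rot: [0.354, 0.612, 0.354, -0.612]
force: [0.5, -0.5, -0.2]
opening: 91.7
```

drive_tool(moves=[[[0.095,0.295,0.0],[0,0,0],0],[[0.095,0.295,0.0],[0,0,0],0],[[0.095,0.295,0.0],[0,0,0],0],[[0.095,0.295,0.0],[0,0,0],0],[[0.095,0.295,0.0],[0,0,0],0]])

```text
clock: 1.35
ee_pos: [445.6, -53.3, 214.7]
eef_rot: [0.354, 0.612, 0.353, -0.612]
force: [0.7, -0.9, 0.8]
opening: 91.3
```

drive_tool(moves=[[[0.05,0.3,0.0],[0,0,0],0],[[0.05,0.3,0.0],[0,0,0],0],[[0.05,0.3,0.0],[0,0,0],0],[[0.05,0.3,0.0],[0,0,0],0],[[0.05,0.3,0.0],[0,0,0],0]])

```text
clock: 1.98
ee_pos: [495.3, 246.9, 214.3]
eef_rot: [-0.354, -0.612, -0.354, 0.612]
force: [0.6, 0.1, 0.5]
opening: 91.8
```

drive_tool(moves=[[[0.028,0.071,-0.05],[0,0,0],0],[[0.028,0.071,-0.15],[0,0,0],0],[[0.028,0.071,-0.15],[0,0,0],0],[[0.028,0.071,-0.15],[0,0,0],0],[[0.028,0.071,-0.15],[0,0,0],0]])

```text
clock: 2.6
ee_pos: [524.0, 316.2, 66.1]
eef_rot: [0.353, 0.613, 0.353, -0.612]
force: [-0.0, -0.4, 1.1]
opening: 92.3
```

Run:
```python
from h import *
for i in range(3): print(r.read_state()['ee_pos'],r.read_state()['clock'])
for n,c in(('top',(193,213)),('scene',(390,255))):
    take(n,n+'1'); im=cv2.imread(f'pics/{n}1.png'); x,y=c
    cv2.imwrite(f'pics/{n}1c.png',cv2.resize(im[y-50:y+50,x-60:x+60],(600,500),interpolation=cv2.INTER_CUBIC))
print(r.read_state()['ee_pos'])
```

```text
[524.0363572  316.1585149   66.10789729] 2.6
[524.0363572  316.1585149   66.10789729] 2.6
[524.0363572  316.1585149   66.10789729] 2.6
[524.9720597  316.20476484  67.39751826]
```

View pics/scene1c.png

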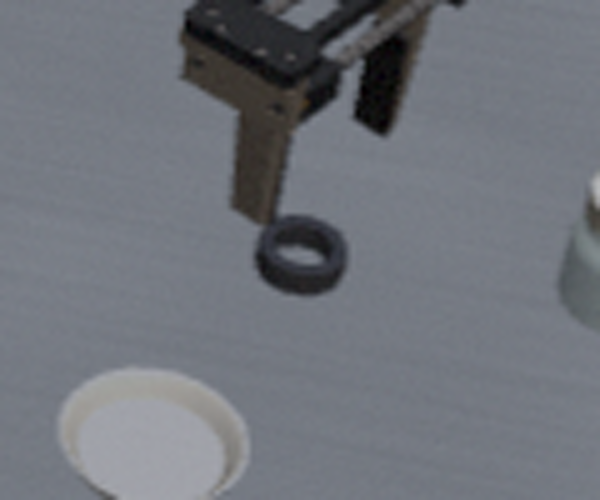

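View pics/top1c.png

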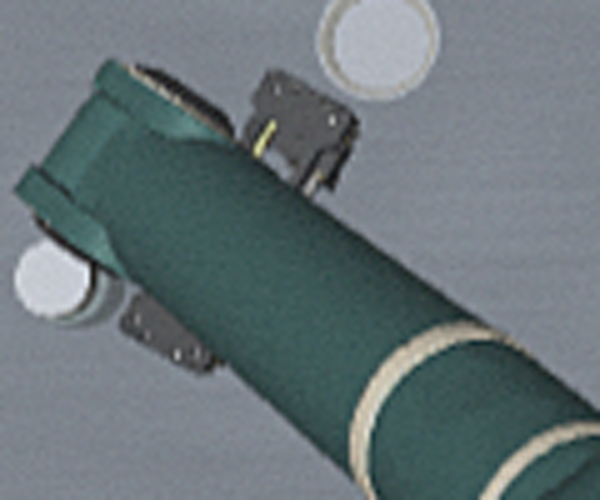

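drive_tool(moves=[[[0,0,-0.06],[0,0,0],0],[[0,0,-0.06],[0,0,0],60],[[0,0,-0.06],[0,0,0],255],[[0,0,-0.06],[0,0,0],255],[[0,0,-0.06],[0,0,0],255]], force=10)

```text
clock: 3.32
ee_pos: [524.2, 316.1, 6.3]
eef_rot: [0.353, 0.613, 0.353, -0.612]
force: [-0.4, -0.0, -0.4]
opening: 54.2
```

drive_tool(moves=[[[0,0,0],[0,0,0],255],[[0,0,0],[0,0,0],255],[[0,0,0],[0,0,0],255]])

```text
clock: 3.7
ee_pos: [523.7, 316.0, 5.5]
eef_rot: [0.353, 0.613, 0.353, -0.612]
force: [-1.0, -0.9, 6.0]
opening: 45.6
```

drive_tool(moves=[[[0,0,0],[0,0,0],60],[[0,0,0],[0,0,0],60],[[0,0,0],[0,0,0.75],60],[[0,0,0],[0,0,0.75],60],[[0,0,0],[0,0,0.75],60]])

```text
clock: 4.32
ee_pos: [523.3, 315.6, 4.3]
eef_rot: [0.511, 0.489, 0.511, -0.489]
force: [-0.4, -1.0, -0.1]
opening: 70.3
```

drive_tool(moves=[[[0,0,0],[0,0,0.82],60],[[0,0,0],[0,0,0.82],60],[[0,0,0],[0,0,0.82],60],[[0,0,0],[0,0,0.82],60],[[0,0,0],[0,0,0.82],60]])

```text
clock: 4.95
ee_pos: [523.3, 315.4, 4.1]
eef_rot: [0.663, 0.245, 0.663, -0.246]
force: [-0.0, -0.3, -0.5]
opening: 70.0
```

drive_tool(moves=[[[0,0,0],[0,0,0],255],[[0,0,0],[0,0,0],255],[[0,0,0],[0,0,0],255],[[0,0,0],[0,0,0],255],[[0,0,0],[0,0,0],255]], force=15)

```text
clock: 5.58
ee_pos: [523.3, 315.7, 4.6]
eef_rot: [0.663, 0.247, 0.663, -0.247]
force: [-0.1, -0.4, -0.7]
opening: 45.6
```

drive_tool(moves=[[[0,0,0.06],[0,0,0],255],[[0,-0.02,0.12],[0,0,0],255],[[0,-0.06,0.16],[0,0,0],255],[[0.02,-0.12,0.17],[0,0,0],255],[[0.02,-0.18,0.17],[0,0,0],255]])

```text
clock: 6.2
ee_pos: [545.0, 134.2, 175.9]
eef_rot: [0.664, 0.247, 0.662, -0.246]
force: [0.6, -0.1, -1.7]
opening: 45.8
```

drive_tool(moves=[[[0.023,-0.06,0],[0,0,0],255],[[0.023,-0.12,0],[0,0,0],255],[[0.023,-0.16,0],[0,0,0],255],[[0.023,-0.185,0],[0,0,0],255],[[0.023,-0.185,0],[0,0,0],255]])

```text
clock: 6.82
ee_pos: [566.3, -51.7, 174.3]
eef_rot: [0.662, 0.248, 0.662, -0.248]
force: [-0.3, 0.1, -0.2]
opening: 45.7
```

Run:
```python
from h import *
for n,c in(('top',(296,190)),('scene',(250,200))):
    take(n,n+'2'); im=cv2.imread(f'pics/{n}2.png'); x,y=c
    cv2.imwrite(f'pics/{n}2c.png',cv2.resize(im[y-50:y+50,x-60:x+60],(720,600),interpolation=cv2.INTER_CUBIC))
s=r.read_state();print(s['ee_pos'],s['opening'],s['force'])
```

```text
[566.26712342 -48.1688619  174.7429222 ] 45.54297946742328 [ 1.38747306  0.36369731 -0.38381731]
```

View pics/scene2c.png

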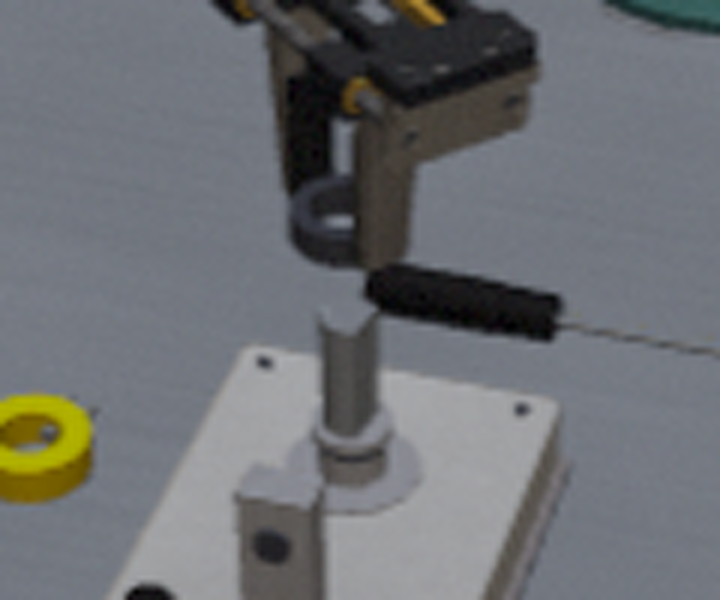

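View pics/top2c.png

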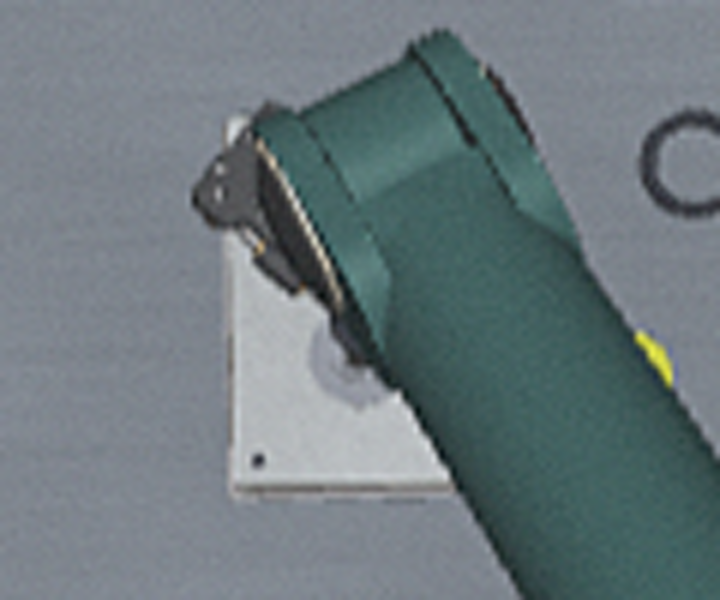

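```bash
cat > m3.py <<'E'
from h import *
def sil(n,c,rad,z0,z1,off,sc):
    a=np.linspace(0,2*np.pi,180)
    P=np.array([proj(n,[c[0]+rad*np.cos(t),c[1]+rad*np.sin(t),z]) for t in a for z in(z0,z1)])
    P=(P-np.array(off)+.5)*sc-.5
    return P.min(0).round(0),P.max(0).round(0)
o=(190,150)
print('ring',sil('scene',(566.3,-49.3),23,170,186,o,6))
print('ring topbore',sil('scene',(566.3,-49.3),14.5,186,186,o,6))
for c in((566.5,-49.3),(568.5,-49.3)):
  print('spindle',sil('scene',c,13,130,130,o,6)); print('seat',sil('scene',c,18,68,73,o,6)); print('plate seat top',sil('scene',c,18,73,73,o,6))
a=np.linspace(0,2*np.pi,180)
E
python3 m3.py
python3 - <<'E'
import cv2
im=cv2.imread('pics/scene2.png')
cv2.imwrite('pics/s2z.png',cv2.resize(im[170:235,225:285],(720,780),interpolation=cv2.INTER_CUBIC)[:600])
E
```

```text
ring (array([292., 171.]), array([406., 269.]))
ring topbore (array([313., 183.]), array([385., 224.]))
spindle (array([319., 294.]), array([382., 332.]))
seat (array([310., 393.]), array([394., 455.]))
plate seat top (array([310., 393.]), array([394., 446.]))
spindle (array([318., 297.]), array([380., 335.]))
seat (array([309., 395.]), array([393., 458.]))
plate seat top (array([309., 395.]), array([393., 449.]))
```

View pics/s2z.png

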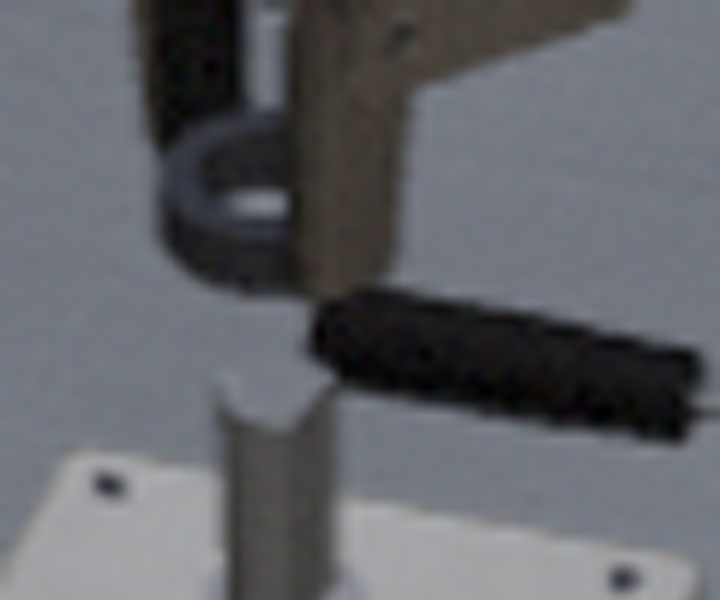

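drive_tool(moves=[[[0.001,0.001,-0.03],[0,0,0],255],[[0.001,0.001,-0.038],[0,0,0],255],[[0.001,0.001,-0.042],[0,0,0],255],[[0.001,0.001,-0.044],[0,0,0],255]])

```text
clock: 7.42
ee_pos: [567.2, -47.7, 131.1]
eef_rot: [0.663, 0.246, 0.663, -0.246]
force: [-2.4, -0.5, 1.5]
opening: 45.9
```

drive_tool(moves=[[[-0.0005,0,-0.004],[0,0,0],255],[[-0.0005,0,-0.008],[0,0,0],255]])

```text
clock: 7.68
ee_pos: [567.0, -48.2, 122.6]
eef_rot: [0.663, 0.247, 0.663, -0.247]
force: [-1.4, -0.1, 0.5]
opening: 45.8
```

drive_tool(moves=[[[-0.0003,0,-0.02],[0,0,0],255],[[-0.0003,0,-0.034],[0,0,0],255],[[-0.0003,0,-0.04],[0,0,0],255],[[-0.0003,0,-0.044],[0,0,0],255]])

```text
clock: 8.18
ee_pos: [566.9, -48.1, 78.2]
eef_rot: [0.663, 0.247, 0.663, -0.246]
force: [0.1, 0.3, 0.2]
opening: 45.2
```

drive_tool(moves=[[[0,0,-0.0025],[0,0,0],255],[[0,0,-0.004],[0,0,0],255]])

```text
clock: 8.43
ee_pos: [566.7, -47.9, 75.2]
eef_rot: [0.663, 0.246, 0.663, -0.246]
force: [-2.9, 1.3, 4.9]
opening: 45.6
```

drive_tool(moves=[[[0,0,0],[0,0,0],80],[[0,0,0],[0,0,0],80],[[0,0,0.004],[0,0,0],80],[[0,0,0.028],[0,0,0],80]])

```text
clock: 8.93
ee_pos: [565.8, -48.3, 102.5]
eef_rot: [0.662, 0.246, 0.664, -0.247]
force: [-0.6, 0.1, -0.9]
opening: 63.0
```

Run:
```python
from h import *
for th in(0.6,0.8,1.0,1.2,1.4):
    Rm=np.array([[np.cos(th),-np.sin(th)],[np.sin(th),np.cos(th)]])
    out=[]
    for p in((8,10.25),(8,-10.25)):
        q=np.array([566.8,-48.2])+Rm@p
        u,v=proj('scene',[*q,130]); out.append((round((u-225+.5)*12+3),round((v-170+.5)*12)))
    print(th,out)
s=r.read_state();print(s['ee_pos'],s['opening'],s['force'])
im=cv2.imread('pics/scene2.png')
c=cv2.resize(im[195:225,238:263],(600,720),interpolation=cv2.INTER_CUBIC)[:600]
c=cv2.normalize(c,None,0,255,cv2.NORM_MINMAX); cv2.imwrite('pics/s2y.png',c)
take('scene','scene3');im=cv2.imread('pics/scene3.png')
cv2.imwrite('pics/s3c.png',cv2.resize(im[160:260,190:310],(720,600),interpolation=cv2.INTER_CUBIC))
```

```text
0.6 [(348, 402), (253, 420)]
0.8 [(351, 395), (264, 424)]
1.0 [(352, 387), (276, 426)]
1.2 [(350, 380), (288, 427)]
1.4 [(346, 373), (301, 427)]
[565.75588595 -48.26359509 102.54902115] 63.038817738037764 [-0.64786831  0.08263111 -0.88022179]
```

View pics/s2y.png

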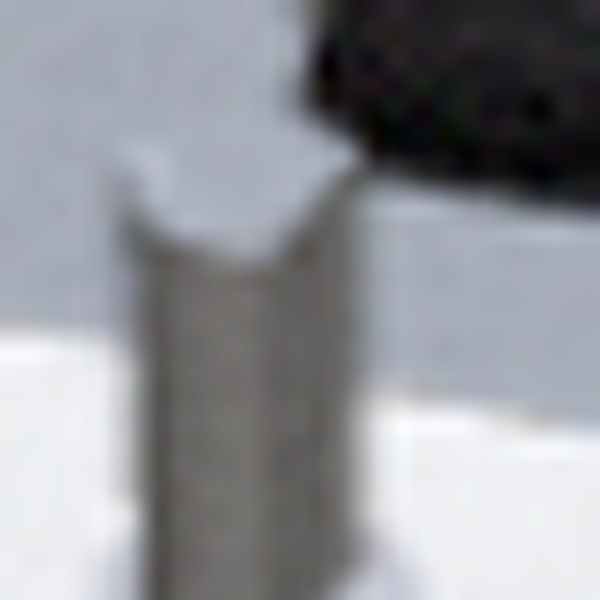

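View pics/s3c.png

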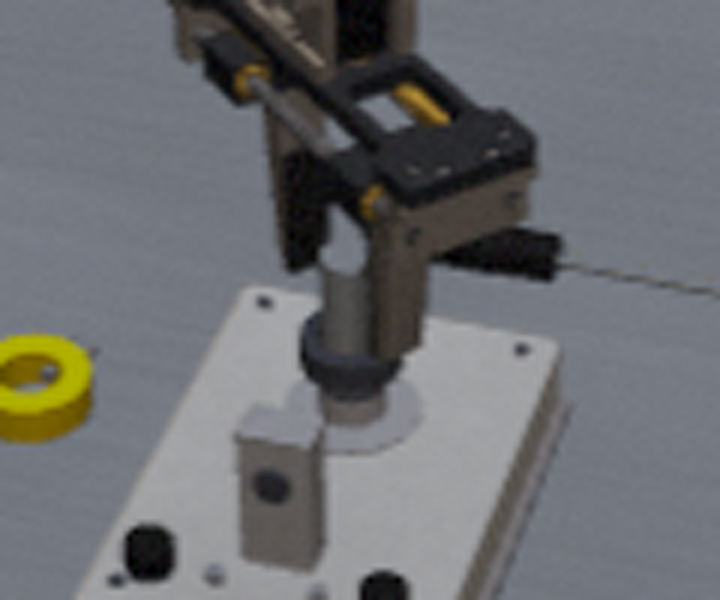

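The scene crop shows the spacer down on the seat around the spindle. The edge of the flat, from about (249.5,206) to (253,202) px, gives an angle of about 1.28 rad. Next I'll pinch across the flat.

drive_tool(moves=[[[-0.0007,-0.0024,0],[0,0,0.23],80],[[-0.0007,-0.0024,0],[0,0,0.23],150],[[-0.0007,-0.0024,0],[0,0,0.23],255],[[-0.0007,-0.0024,0],[0,0,0.23],255],[[-0.0007,-0.0024,0],[0,0,0.23],255]], force=25)

```text
clock: 9.6
ee_pos: [565.9, -50.5, 102.6]
eef_rot: [0.687, 0.169, 0.687, -0.169]
force: [-0.8, -0.2, 0.0]
opening: 25.3
```

drive_tool(moves=[[[0,0,0],[0,0,0],255],[[0,0,0],[0,0,0],255]])

```text
clock: 9.85
ee_pos: [566.1, -50.1, 102.7]
eef_rot: [0.687, 0.169, 0.687, -0.168]
force: [1.5, 1.8, -0.8]
opening: 22.5
```

drive_tool(moves=[[[0,0,0],[0,0,0],255],[[0,0,0],[0,0,0],255]], force=35)

```text
clock: 10.1
ee_pos: [566.1, -50.1, 102.7]
eef_rot: [0.687, 0.169, 0.687, -0.168]
force: [1.5, 3.0, -1.4]
opening: 22.3
```

Run:
```python
from h import *
s=r.read_state();print(s['ee_pos'],s['opening'],s['force'],s['ft_torque'])
```

```text
[566.12092863 -50.11054889 102.68614065] 22.32867179067608 [ 1.53056181  3.03983116 -1.43706556] [ 0.5954709  -0.45360309  0.06146012]
```

drive_tool(moves=[[[0,0,0],[0,0,0],170],[[0,0,0],[0,0,0.13],170],[[0,0,0],[0,0,0.13],255],[[0,0,0],[0,0,0.13],255],[[0,0,0],[0,0,0.13],255]])

```text
clock: 10.72
ee_pos: [565.8, -50.3, 102.4]
eef_rot: [0.696, 0.124, 0.696, -0.124]
force: [1.8, 2.6, -3.9]
opening: 20.8
```

drive_tool(moves=[[[0,0,0],[0,0,0],255],[[0,0,0],[0,0,0],255]])

```text
clock: 10.98
ee_pos: [565.8, -50.3, 102.4]
eef_rot: [0.696, 0.124, 0.696, -0.124]
force: [2.2, 3.9, -5.2]
opening: 21.5
```

Run:
```python
from h import *
s=r.read_state();print(s['ee_pos'],s['opening'],s['force'],s['ft_torque'])
```

```text
[565.80366045 -50.34659178 102.38253151] 21.486017724283 [ 2.21370045  3.8972196  -5.23807493] [ 0.70764644 -0.56572672  0.04750646]
```

drive_tool(moves=[[[-0.0004,0.0002,0],[0,0,-0.187],255],[[-0.0008,0.0004,0],[0,0,-0.374],255],[[-0.0011,0.0007,0],[0,0,-0.561],255],[[-0.0013,0.0009,0],[0,0,-0.748],255]])

```text
clock: 11.48
ee_pos: [564.0, -50.2, 102.4]
eef_rot: [0.601, 0.371, 0.602, -0.372]
force: [0.6, 1.5, -5.8]
opening: 21.3
```

drive_tool(moves=[[[-0.0002,0.0004,0],[0,0,-0.18],255],[[-0.0004,0.0008,0],[0,0,-0.36],255],[[-0.0005,0.0012,0],[0,0,-0.54],255],[[-0.0005,0.0015,0],[0,0,-0.658],255],[[-0.0005,0.0015,0],[0,0,-0.658],255]])

```text
clock: 12.1
ee_pos: [562.9, -49.1, 102.4]
eef_rot: [-0.451, -0.543, -0.451, 0.546]
force: [-2.2, -0.5, -1.9]
opening: 21.2
```

Run:
```python
from h import *
s=r.read_state();print(s['ee_pos'],s['opening'],s['force'],s['ft_torque']); print(R.from_quat(s['eef_rot'][[1,2,3,0]]).as_matrix().round(3))
```

```text
[562.89608892 -49.10405576 102.36103944] 21.18350917378781 [-2.23162838 -0.51636323 -1.85308021] [-0.15128816  0.41192824 -0.07023898]
[[-0.003  0.983 -0.186]
 [-0.002 -0.186 -0.983]
 [-1.    -0.002  0.002]]
```

drive_tool(moves=[[[0,0,0],[0,0,0.187],255],[[0,0,0],[0,0,0.187],255],[[0,0,0],[0,0,0.187],255]])

```text
clock: 12.48
ee_pos: [563.2, -49.4, 102.3]
eef_rot: [-0.499, -0.5, -0.499, 0.502]
force: [-4.2, -3.1, -2.2]
opening: 21.1
```

Run:
```python
from h import *
s=r.read_state();print(s['ee_pos'],s['opening'],s['force'],s['ft_torque']); print(R.from_quat(s['eef_rot'][[1,2,3,0]]).as_matrix().round(3))
```

```text
[563.17047849 -49.43947248 102.31477926] 21.145040170173267 [-4.18064235 -3.14333491 -2.19256117] [-0.63001221  0.75855963  0.0832486 ]
[[-0.002  1.    -0.003]
 [-0.001 -0.003 -1.   ]
 [-1.    -0.002  0.001]]
```

drive_tool(moves=[[[0,0,0],[0,0,0],130],[[0,0,0],[0,0,0],130],[[0,0,0.02],[0,0,0],130],[[0,0,0.08],[0,0,0],100],[[0,0,0.11],[0,0,0],0]])

```text
clock: 13.1
ee_pos: [565.9, -47.2, 217.1]
eef_rot: [0.501, 0.501, 0.499, -0.499]
force: [-0.1, -0.4, -0.3]
opening: 63.1
```

Run:
```python
from h import *
take('scene','scene4');im=cv2.imread('pics/scene4.png')
cv2.imwrite('pics/s4c.png',cv2.resize(im[190:250,220:280],(600,600),interpolation=cv2.INTER_CUBIC))
s=r.read_state();print(s['ee_pos'],s['opening'],s['force'],s['clock'])
for th in(-.2,0.,.2):
    Rm=np.array([[np.cos(th),-np.sin(th)],[np.sin(th),np.cos(th)]])
    print(th,[tuple(np.round((np.array(proj('scene',[*(np.array([566.8,-48.2])+Rm@p),130]))-(220,190)+.5)*10)) for p in((8,10.25),(8,-10.25))])
```

```text
[567.54063584 -47.11997976 220.20904312] 67.21768785690026 [1.38884109 0.57750629 1.55324528] 13.15
-0.2 [(np.float64(309.0), np.float64(153.0)), (np.float64(237.0), np.float64(129.0))]
0.0 [(np.float64(318.0), np.float64(150.0)), (np.float64(240.0), np.float64(136.0))]
0.2 [(np.float64(326.0), np.float64(146.0)), (np.float64(244.0), np.float64(141.0))]
```

View pics/s4c.png

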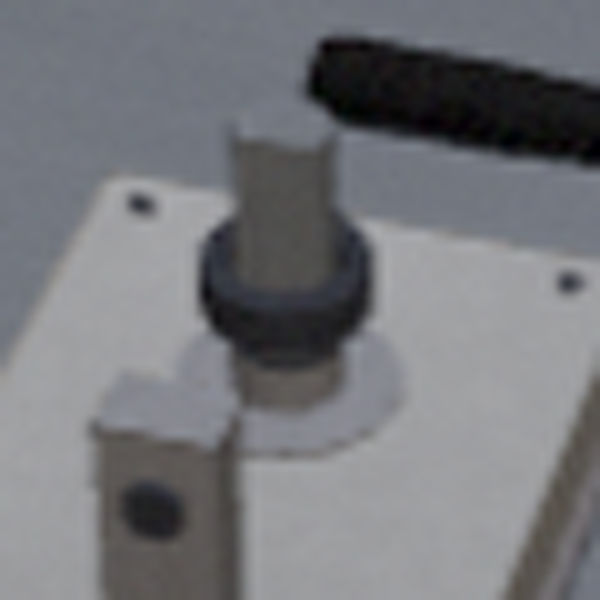

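The crop shows the spacer level on the seat. The flat's edge runs from (245,145) to (325,155) px, so it faces the guide to within about 0.1 rad. Next, the collar.

drive_tool(moves=[[[-0.016,-0.0624,0],[0,0,-0.12],0],[[-0.032,-0.12,0],[0,0,-0.12],0],[[-0.048,-0.18,0],[0,0,-0.12],0],[[-0.062,-0.24,0],[0,0,-0.12],0],[[-0.062,-0.268,-0.02],[0,0,-0.12],0]])

```text
clock: 13.78
ee_pos: [501.8, -321.3, 194.9]
eef_rot: [-0.469, -0.531, -0.466, 0.531]
force: [-0.0, 0.9, -0.5]
opening: 91.7
```

drive_tool(moves=[[[0,0,-0.06],[0,0,0],0],[[0,0,-0.12],[0,0,0],0],[[0,0,-0.12],[0,0,0],0],[[0,0,-0.12],[0,0,0],0]])

```text
clock: 14.28
ee_pos: [504.1, -316.4, 75.3]
eef_rot: [0.47, 0.53, 0.468, -0.528]
force: [-0.3, 0.1, 0.4]
opening: 92.3
```

Run:
```python
from h import *
take('scene','scene5');im=cv2.imread('pics/scene5.png')
cv2.imwrite('pics/s5c.png',cv2.resize(im[160:240,116:216],(750,600),interpolation=cv2.INTER_CUBIC))
s=r.read_state();print(s['ee_pos'],s['opening'],s['force'],s['clock']);print(R.from_quat(s['eef_rot'][[1,2,3,0]]).as_matrix().round(3))
```

```text
[ 504.45507788 -316.79212055   75.87410333] 91.56255438180696 [ 0.86698512 -0.92584963  0.68053776] 14.325
[[ 0.005  0.993 -0.12 ]
 [-0.002 -0.12  -0.993]
 [-1.     0.005  0.002]]
```

View pics/s5c.png

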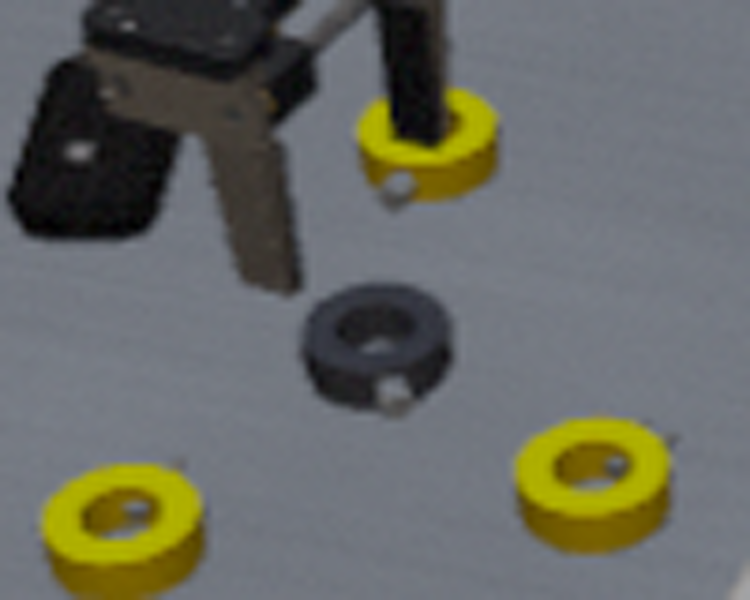

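drive_tool(moves=[[[-0.001,0,-0.055],[0,0,0],0],[[-0.001,0,-0.07],[0,0,0],40],[[-0.001,0,-0.07],[0,0,0],255],[[-0.001,0,-0.07],[0,0,0],255],[[-0.001,0,-0.07],[0,0,0],255]], force=10)

```text
clock: 14.95
ee_pos: [501.8, -316.7, 4.3]
eef_rot: [0.47, 0.529, 0.468, -0.529]
force: [-2.2, -0.0, 6.4]
opening: 55.6
```

drive_tool(moves=[[[0,0,0],[0,0,0],255],[[0,0,0],[0,0,0],255]])

```text
clock: 15.2
ee_pos: [501.8, -316.7, 4.3]
eef_rot: [-0.47, -0.529, -0.468, 0.529]
force: [-2.0, 0.7, 6.9]
opening: 55.7
```

drive_tool(moves=[[[0,0,0],[0,0,0],40],[[0,0,0],[0,0,0],40],[[0,0,0],[0,0,-0.187],40],[[0,0,0],[0,0,-0.374],40],[[0,0,0],[0,0,-0.56],40]])

```text
clock: 15.82
ee_pos: [501.1, -316.2, 2.5]
eef_rot: [0.302, 0.639, 0.302, -0.639]
force: [-0.4, 0.0, 0.9]
opening: 77.7
```

drive_tool(moves=[[[0,0,0],[0,0,-0.187],40],[[0,0,0],[0,0,-0.227],40],[[0,0,0],[0,0,-0.227],150],[[0,0,0],[0,0,-0.227],255],[[0,0,0],[0,0,-0.227],255]], force=15)

```text
clock: 16.45
ee_pos: [501.0, -316.2, 2.5]
eef_rot: [0.23, 0.669, 0.231, -0.668]
force: [0.1, 0.2, 0.8]
opening: 56.0
```

drive_tool(moves=[[[0,0,0],[0,0,0],255],[[0,0,0],[0,0,0],255]], force=30)

```text
clock: 16.7
ee_pos: [501.0, -316.2, 2.5]
eef_rot: [-0.23, -0.669, -0.23, 0.669]
force: [1.0, 0.3, -0.3]
opening: 55.9
```

Run:
```python
from h import *
s=r.read_state();print(s['ee_pos'],s['opening'],s['force'],s['clock']);print(R.from_quat(s['eef_rot'][[1,2,3,0]]).as_matrix().round(3))
take('scene','scene6');im=cv2.imread('pics/scene6.png')
cv2.imwrite('pics/s6c.png',cv2.resize(im[180:240,136:196],(600,600),interpolation=cv2.INTER_CUBIC))
```

```text
[ 501.00460986 -316.24161019    2.48965412] 55.90309878870878 [ 0.99761422  0.25337719 -0.26179662] 16.7
[[-0.     0.616 -0.788]
 [ 0.    -0.788 -0.616]
 [-1.    -0.     0.   ]]
```

View pics/s6c.png

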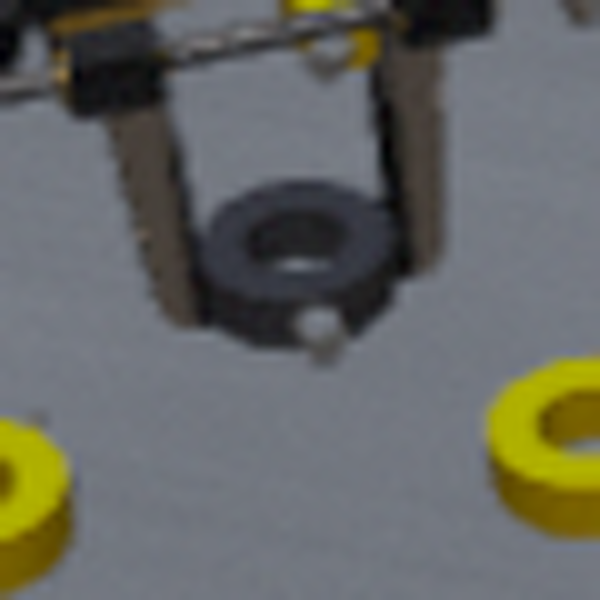

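Run:
```python
from h import *
f=lambda p:((np.array(proj('scene',p))-(136,180)+.5)*10).round(0)
c=np.array([501,-316.2])
a=np.linspace(0,6.28,200)
O=np.array([f([*(c+28*np.array([np.cos(t),np.sin(t)])),z]) for t in a for z in(0,20)]);print('outer',O.min(0),O.max(0))
B=np.array([f([*(c+14.5*np.array([np.cos(t),np.sin(t)])),20]) for t in a]);print('bore',B.min(0),B.max(0))
for d in(28,33,38,43,48):
    e=np.array([np.cos(np.radians(d)),np.sin(np.radians(d))]); print(d,f([*(c+28*e),10]),f([*(c+34*e),10]),f([*(c+40*e),10]))
```

```text
outer [201. 171.] [409. 348.]
bore [249. 199.] [353. 262.]
28 [311. 319.] [313. 332.] [314. 345.]
33 [320. 317.] [323. 330.] [327. 343.]
38 [329. 316.] [334. 328.] [339. 340.]
43 [337. 313.] [344. 325.] [351. 337.]
48 [345. 311.] [354. 322.] [363. 334.]
```

Run:
```python
from h import *
out=[]
for k in('scene0','scene5','scene6'):
    im=cv2.imread(f'pics/{k}.png')
    c=im[206:220,160:178]; out.append(cv2.resize(c,(260,202),interpolation=cv2.INTER_CUBIC))
    g=im[207:218,162:176].mean(2); print(k); print(g.round().astype(int))
cv2.imwrite('pics/h.png',cv2.resize(np.hstack(out),(780,202)))
```

```text
scene0
[[ 57  54  57  58  56  59  57  58  56  53  45  33  30  29]
 [ 54  56  57  55  57  53  57  55  47  39  31  35  23  42]
 [ 42  47  52  51  50  46  46  40  34  36  30  30  29  69]
 [ 34  33  38  36  57  81  90  84  47  30  32  33  45  89]
 [ 36  35  35  43  81 116 118 103  64  32  30  41  85 115]
 [ 33  35  28  38  75 111 114 113  92  34  56  94 117 117]
 [ 44  37  38  36  73  98  83  78  78  79  94 115 116 116]
 [ 86  63  65  66  69  77  77  76  84 105 116 116 115 115]
 [116 117 116 113 106  90  87  90 105 114 117 116 115 118]
 [115 116 117 116 115 115 116 116 116 117 116 116 116 116]
 [118 117 118 117 115 116 115 116 114 116 114 114 117 115]]
scene5
[[ 58  59  60  61  59  58  57  56  60  56  46  31  28  23]
 [ 59  59  61  58  57  56  56  53  50  37  32  33  29  42]
 [ 47  49  56  53  54  52  45  45  37  34  32  31  29  69]
 [ 34  35  37  39  61  83  90  87  46  38  37  30  44  92]
 [ 36  36  33  41  84 119 119 108  67  34  35  42  86 119]
 [ 33  37  39  33  81 114 117 117  96  37  58  99 119 122]
 [ 39  38  37  40  74 101  88  79  78  81  94 122 121 118]
 [ 91  67  66  65  73  
[... 170 characters left out ...]
2 120 121 119 118 118 120 120 119 118 118]]
scene6
[[ 57  61  60  60  60  60  58  58  59  56  48  33  27  30]
 [ 59  61  59  61  57  56  58  56  51  37  34  32  32  67]
 [ 54  59  58  59  58  56  45  39  33  35  33  32  27  82]
 [ 31  38  37  41  55  67  63  50  35  33  31  27  48  93]
 [ 37  38  36  56  97 122 120  99  35  29  34  49  92 120]
 [ 39  34  40  71 109 120 118 106  55  33  57  99 121 121]
 [ 37  37  35  53  93 111  99  89  78  62  98 121 119 120]
 [ 54  51  51  54  69  80  79  78  98 119 121 120 120 121]
 [118 119 113 107 109  83  77  87 107 118 119 120 118 120]
 [120 119 119 120 115  98  91 101 119 119 119 119 120 119]
 [124 122 123 121 120 119 121 120 119 118 119 120 120 119]]
```

View pics/h.png

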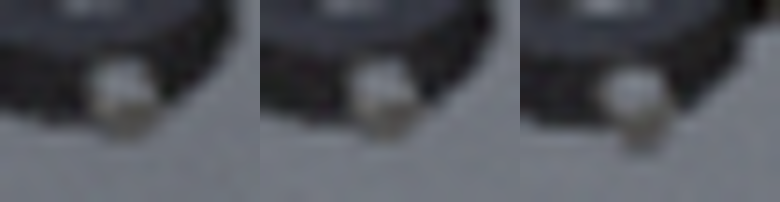

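drive_tool(moves=[[[0,0,0.06],[0,0,0],255],[[0,0,0.12],[0,0,0],255],[[0.006,0.03,0.17],[0,0,-0.187],255],[[0.02,0.08,0.17],[0,0,-0.374],255],[[0.034,0.14,0.17],[0,0,-0.56],255]])

```text
clock: 17.38
ee_pos: [535.1, -177.5, 173.4]
eef_rot: [0.035, 0.707, 0.034, -0.706]
force: [1.3, -0.2, -1.1]
opening: 56.1
```

drive_tool(moves=[[[0.016,0.06,0],[0,0,-0.07],255],[[0.028,0.11,0],[0,0,-0.07],255],[[0.032,0.128,0],[0,0,-0.07],255],[[0.032,0.128,0],[0,0,-0.07],255]])

```text
clock: 17.88
ee_pos: [566.8, -48.7, 172.4]
eef_rot: [-0.014, -0.707, -0.014, 0.707]
force: [-0.7, -0.8, -1.9]
opening: 55.9
```

Run:
```python
from h import *
take('scene','scene7');im=cv2.imread('pics/scene7.png')
cv2.imwrite('pics/s7c.png',cv2.resize(im[150:250,190:310],(720,600),interpolation=cv2.INTER_CUBIC))
s=r.read_state();print(s['ee_pos'],s['opening'],s['force'],s['clock']);print(R.from_quat(s['eef_rot'][[1,2,3,0]]).as_matrix().round(3))
z=s['ee_pos'][2]-2.5
f=lambda p:((np.array(proj('scene',p))-(190,150)+.5)*6).round(0)
c=s['ee_pos'][:2]
a=np.linspace(0,6.28,200)
O=np.array([f([*(c+28*np.array([np.cos(t),np.sin(t)])),z+zz]) for t in a for zz in(0,20)]);print('outer',O.min(0),O.max(0))
B=np.array([f([*(c+14.5*np.array([np.cos(t),np.sin(t)])),z+20]) for t in a]);print('bore',B.min(0),B.max(0))
for d in(-15,-5,0,5,15):
    e=np.array([np.cos(np.radians(d)),np.sin(np.radians(d))]); print(d,f([*(c+28*e),z+10]),f([*(c+34*e),z+10]),f([*(c+40*e),z+10]))
```

```text
[566.51729961 -50.75197284 172.28551126] 56.02180707937679 [-0.37407371 -0.505882   -1.6779996 ] 17.925
[[-0.001  0.037 -0.999]
 [-0.001 -0.999 -0.037]
 [-1.     0.001  0.001]]
outer [276. 156.] [415. 277.]
bore [310. 175.] [381. 217.]
-15 [308. 250.] [300. 258.] [291. 266.]
-5 [319. 254.] [313. 262.] [307. 270.]
0 [325. 255.] [320. 263.] [315. 272.]
5 [330. 256.] [327. 265.] [324. 273.]
15 [342. 257.] [342. 266.] [341. 275.]
```

View pics/s7c.png

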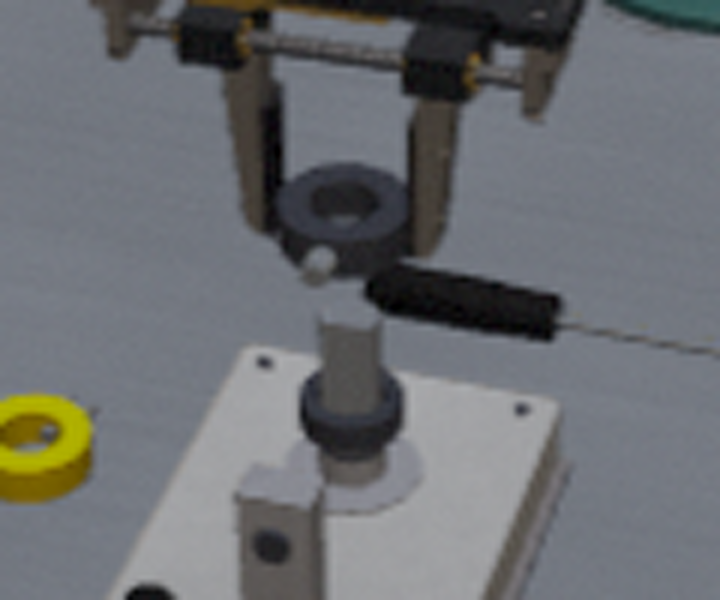

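drive_tool(moves=[[[0,0,0],[0,0,0],255],[[0,0,0],[0,0,0],255]])

```text
clock: 18.18
ee_pos: [566.6, -51.6, 172.5]
eef_rot: [-0.012, -0.707, -0.012, 0.707]
force: [-0.9, 0.0, -1.0]
opening: 55.6
```

Run:
```python
from h import *
s=r.read_state();print(s['ee_pos'],s['joint_velocities'].round(3))
```

```text
[566.60086125 -51.59528692 172.47435418] [-0.006  0.001 -0.008  0.    -0.003 -0.001  0.   ]
```

drive_tool(moves=[[[0.0003,0.0033,-0.015],[0,0,0],255],[[0.0003,0.0033,-0.032],[0,0,0],255],[[0.0003,0.0033,-0.032],[0,0,0],255],[[0.0003,0.0033,-0.032],[0,0,0],255]])

```text
clock: 18.68
ee_pos: [567.2, -46.2, 140.3]
eef_rot: [-0.013, -0.707, -0.013, 0.707]
force: [-0.1, -0.0, -0.3]
opening: 55.8
```

Run:
```python
from h import *
s=r.read_state();print(s['ee_pos'],s['joint_velocities'].round(3),s['force'])
```

```text
[567.16782415 -46.18183207 140.30657103] [ 0.001 -0.01  -0.001 -0.009 -0.002  0.001 -0.001] [-0.14884978 -0.00708788 -0.26399296]
```

Run:
```python
from h import *
take('scene','scene8');im=cv2.imread('pics/scene8.png')
cv2.imwrite('pics/s8c.png',cv2.resize(im[170:230,220:280],(600,600),interpolation=cv2.INTER_CUBIC))
s=r.read_state();print(s['ee_pos'],s['opening'],s['force'],s['clock'])
f=lambda p:((np.array(proj('scene',p))-(220,170)+.5)*10).round(0)
a=np.linspace(0,6.28,200)
for c,z in(((567.2,-46.2),138),((567.2,-48.2),138)):
  c=np.array(c)
  O=np.array([f([*(c+28*np.array([np.cos(t),np.sin(t)])),z+zz]) for t in a for zz in(0,20)]);print('outer',O.min(0),O.max(0))
  B=np.array([f([*(c+14.5*np.array([np.cos(t),np.sin(t)])),z+20]) for t in a]);print('bore',B.min(0),B.max(0))
  O=np.array([f([*(c+23*np.array([np.cos(t),np.sin(t)])),zz]) for t in a for zz in(73,89)]);print('spacer',O.min(0),O.max(0))
```

```text
[567.4204915  -46.22181761 140.69992014] 55.880377555696974 [ 0.37489363  0.17590267 -0.2462447 ] 18.725
outer [181. 170.] [408. 370.]
bore [236. 202.] [353. 272.]
spacer [208. 399.] [388. 561.]
outer [173. 169.] [400. 369.]
bore [228. 200.] [346. 270.]
spacer [200. 397.] [381. 559.]
```

View pics/s8c.png

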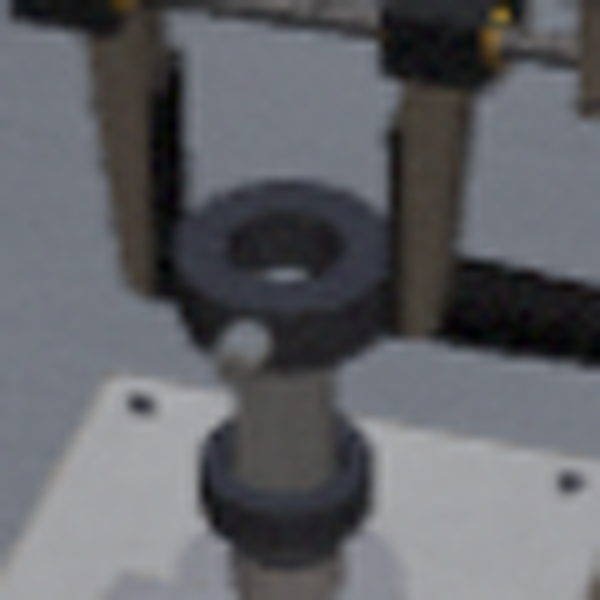

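drive_tool(moves=[[[-0.0004,-0.0014,-0.004],[0,0,0],255],[[-0.0004,-0.0014,-0.008],[0,0,0],255],[[-0.0004,-0.0014,-0.011],[0,0,0],255],[[-0.0004,-0.0014,-0.013],[0,0,0],255]])

```text
clock: 19.23
ee_pos: [567.6, -47.9, 129.3]
eef_rot: [0.014, 0.708, 0.013, -0.706]
force: [-3.0, -0.7, 13.5]
opening: 55.9
```

drive_tool(moves=[[[-0.0012,0,0.002],[0,0,0],255],[[-0.0015,0,0],[0,0,0],255],[[-0.0015,0,-0.001],[0,0,0],255]])

```text
clock: 19.6
ee_pos: [564.8, -47.7, 126.0]
eef_rot: [-0.013, -0.707, -0.013, 0.707]
force: [0.8, 0.3, -2.1]
opening: 55.8
```

drive_tool(moves=[[[0.0005,0,-0.003],[0,0,0],255],[[0.0008,0,-0.006],[0,0,0],255],[[0.0008,0,-0.008],[0,0,0],255]])

```text
clock: 19.98
ee_pos: [565.5, -47.7, 118.1]
eef_rot: [-0.013, -0.706, -0.013, 0.708]
force: [-2.1, -0.6, -0.1]
opening: 55.8
```

drive_tool(moves=[[[0,0,-0.006],[0,0,0],255],[[0,0,-0.012],[0,0,0],255],[[0,0,-0.018],[0,0,0],255],[[0,0,-0.022],[0,0,0],255]])

```text
clock: 20.48
ee_pos: [565.3, -47.8, 95.9]
eef_rot: [-0.013, -0.706, -0.013, 0.708]
force: [-4.6, -1.0, 2.3]
opening: 56.0
```

Run:
```python
from h import *
s=r.read_state();print(s['ee_pos'],s['joint_velocities'].round(3),s['force'],s['ft_torque'])
take('scene','scene9');im=cv2.imread('pics/scene9.png')
cv2.imwrite('pics/s9c.png',cv2.resize(im[180:240,220:280],(600,600),interpolation=cv2.INTER_CUBIC))
```

```text
[565.2668573  -47.7547652   95.90050257] [-0.015  0.041  0.018  0.015  0.026 -0.055 -0.022] [-4.58702647 -0.97803258  2.2559372 ] [-0.02099789  1.33387693  0.02979288]
```

View pics/s9c.png

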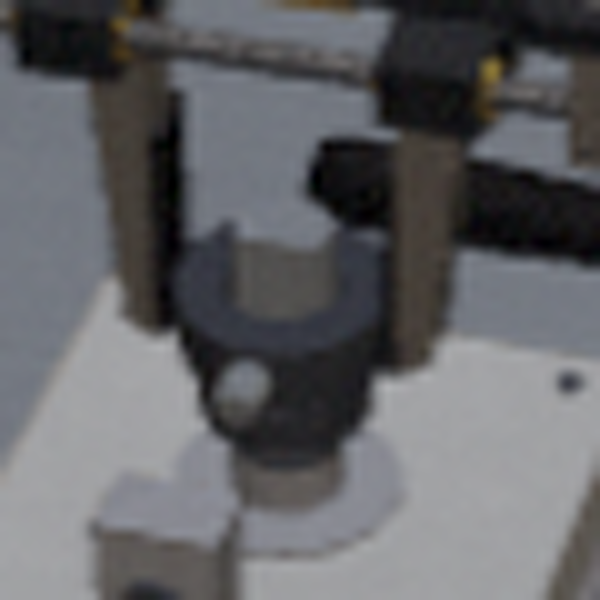

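drive_tool(moves=[[[-0.0008,0,-0.003],[0,0,0],255],[[-0.0008,0,-0.005],[0,0,0],255],[[-0.0008,0,-0.005],[0,0,0],255]])

```text
clock: 20.9
ee_pos: [565.4, -47.7, 91.7]
eef_rot: [0.013, 0.707, 0.013, -0.707]
force: [-4.7, 0.2, 1.7]
opening: 55.6
```

drive_tool(moves=[[[0,0,-0.0015],[0,0,0],255],[[0,0,-0.003],[0,0,0],255],[[0,0,-0.003],[0,0,0],255]])

```text
clock: 21.28
ee_pos: [565.5, -47.7, 89.4]
eef_rot: [0.013, 0.707, 0.013, -0.707]
force: [-5.7, -0.4, 6.5]
opening: 56.0
```

drive_tool(moves=[[[-0.0012,0,-0.001],[0,0,0],255],[[-0.0012,0,-0.002],[0,0,0],255],[[-0.0012,0,-0.002],[0,0,0],255]])

```text
clock: 21.65
ee_pos: [565.4, -47.7, 87.8]
eef_rot: [0.013, 0.708, 0.013, -0.706]
force: [-4.5, 0.0, 7.5]
opening: 55.4
```

Run:
```python
from h import *
s=r.read_state();print(s['ee_pos'],s['joint_velocities'].round(3),s['force'],s['ft_torque']);print(R.from_quat(s['eef_rot'][[1,2,3,0]]).as_matrix().round(3))
```

```text
[565.37627988 -47.67154176  87.78034842] [ 0.001 -0.002  0.002  0.001 -0.     0.001  0.   ] [-4.5474936   0.04703552  7.52446558] [-0.03458518  0.89495221 -0.02791835]
[[ 0.003  0.038 -0.999]
 [-0.    -0.999 -0.038]
 [-1.     0.    -0.003]]
```

drive_tool(moves=[[[-0.0008,0,-0.0015],[0,0,0],255],[[-0.0008,0,-0.0015],[0,0,0],255],[[-0.0008,0,-0.0015],[0,0,0],255]])

```text
clock: 22.02
ee_pos: [565.3, -47.7, 86.5]
eef_rot: [0.013, 0.709, 0.013, -0.705]
force: [-2.5, -0.9, 6.3]
opening: 56.0
```

Run:
```python
from h import *
s=r.read_state();print(s['ee_pos'],s['joint_velocities'].round(3),s['force'],s['ft_torque'])
take('scene','scene10');im=cv2.imread('pics/scene10.png')
cv2.imwrite('pics/s10c.png',cv2.resize(im[180:240,220:280],(600,600),interpolation=cv2.INTER_CUBIC))
f=lambda p:((np.array(proj('scene',p))-(220,180)+.5)*10).round(0)
a=np.linspace(0,6.28,200)
c=np.array([566.5,-48.2])
for d in(0,3,5,6):
  for n,rad,z0,z1 in(('seat',18,68,73),('spacer',23,73,89),('collar',28,89,109)):
    O=np.array([f([*(c+rad*np.array([np.cos(t),np.sin(t)])),zz-d]) for t in a for zz in(z0,z1)]);print(d,n,O.min(0),O.max(0),end=' ')
  print(f([*(c+[34,0]),99-d]))
```

```text
[565.28746368 -47.72027608  86.49060459] [ 0.     0.001 -0.    -0.    -0.     0.     0.002] [-2.53368994 -0.86547161  6.27534808] [-0.02900689  0.56682318 -0.02848213]
0 seat [222. 356.] [362. 460.] 0 spacer [201. 296.] [382. 457.] 0 collar [179. 222.] [401. 421.] [249. 402.]
3 seat [222. 365.] [362. 469.] 3 spacer [201. 305.] [382. 466.] 3 collar [180. 232.] [401. 430.] [249. 411.]
5 seat [222. 371.] [362. 475.] 5 spacer [201. 311.] [382. 473.] 5 collar [180. 238.] [401. 437.] [249. 417.]
6 seat [222. 374.] [362. 478.] 6 spacer [201. 314.] [382. 476.] 6 collar [180. 241.] [401. 440.] [249. 420.]
```

View pics/s10c.png

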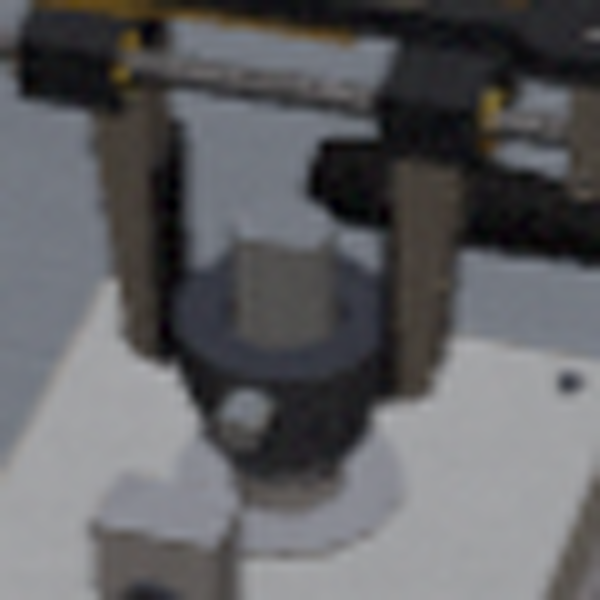

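drive_tool(moves=[[[-0.0005,0,-0.001],[0,0,0],255],[[-0.0005,0,-0.001],[0,0,0],255],[[-0.0005,0,-0.001],[0,0,0],255],[[-0.0005,0,-0.001],[0,0,0],255]])

```text
clock: 22.58
ee_pos: [565.3, -47.7, 85.7]
eef_rot: [0.013, 0.709, 0.013, -0.705]
force: [-2.2, -1.2, 7.3]
opening: 55.5
```

Run:
```python
from h import *
s=r.read_state();print(s['ee_pos'],s['force'],s['ft_torque'],s['opening'])
take('scene','scene11'); take('top','top11')
a=cv2.imread('pics/scene9.png')[180:240,220:280];b=cv2.imread('pics/scene11.png')[180:240,220:280]
cv2.imwrite('pics/cmp.png',cv2.resize(np.hstack([a,b]),(800,400),interpolation=cv2.INTER_CUBIC))
for p in('top11','scene11'): cv2.imwrite(f'pics/{p}b.png',cv2.resize(cv2.imread(f'pics/{p}.png'),(700,525)))
s=r.read_state();print(s['ee_pos'],s['force'],s['ft_torque'],s['opening'])
```

```text
[565.25698504 -47.71277603  85.72401049] [-2.17278481 -1.16636602  7.30773876] [-0.02690575  0.5087495  -0.01452605] 55.51104022089092
[565.25953402 -47.72861879  85.71102328] [-2.4942753   0.47488679  7.11218958] [-0.0131608   0.48434676 -0.04745999] 56.0836530387575
```

View pics/cmp.png

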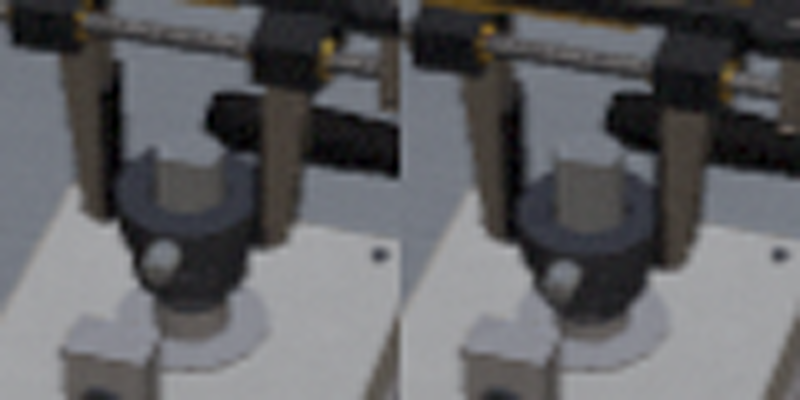

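View pics/scene11b.png

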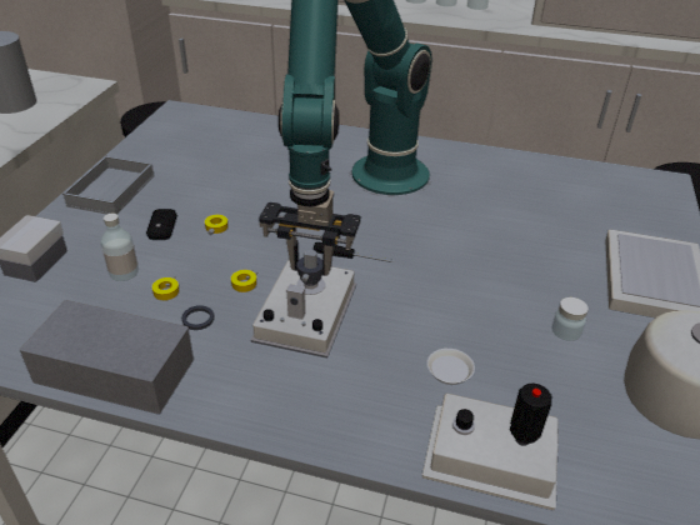

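```bash
python3 -c "
from h import *
print(job.hand_in()); print(r.read_state()['force'],r.read_state()['clock'])"
```

```text
the job is handed in; nothing more can be done
None
the job is handed in; nothing more can be done
```

The job is handed in: the spacer is home on the seat, the spindle's flat faces the driver guide, and the collar is down on the spacer with its screw over the flat. The arm is still gripping the collar and pushing it down. It took about 23 s of the 69 s, and `job.hand_in()` reports no verdict.

1. **Spacer:** I centred it with two pinches and threaded it down until the seat pushed back with about 5 N. The picture shows it lying level on the seat.
2. **Spindle:** I pinched it across the flat (opening about 21 mm) and turned it. The picture then showed the flat facing the guide, to within about 0.1 rad.
3. **Collar:** The first try caught on the spindle's top edge with 13.5 N. Moving 1.5 mm in -x freed it and it went down.

**Last checks:**
- **Collar grip:** The opening reads 56 mm with the grip set to 30 N.
- **Screw direction:** The screw head sits where a 0° screw should appear. The jaws are about 2° off square.
- **Seat:** Finger height and the shortened neck in the picture put the seat about 5 to 6 mm down. The measured push of about 7 N, plus about 1.5 N for the collar's weight and the sensor's resting offset, suggests nearer 4 to 5 mm. Both are above the required 3 mm.
- **Sideways load:** About 2.5 N in -x remained on the tool.
- **Other objects:** The final scene picture shows nothing visibly moved. I judged this by eye and did not measure it.

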